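# Open the hatch of the sloping watch desk and clamp the movement in its well

### The arm

A 7-joint arm with a two-finger parallel gripper is mounted at the origin on the work surface. World frame = base frame: x ahead of the robot, y to its left, z up, the work surface at z = 0. Lengths are in m, angles in rad, forces in N, time in s.
With the tool pointing down it reaches from about 0.425 to 0.925 m from the base axis. Payload 6.8 kg.
Tool frame: the origin (TCP) lies at the very end of the fingers, on their centre line; the grasp point (between the pads) lies 19 mm behind it; z points along the fingers, y is the line along which they close (so a half turn about z gives the same grasp; the last joint's range is limited). The gripper opens to 85 mm and grips with 20 to 120 N. Pads are 22 mm wide; open, the fingers measure 114 mm over their backs; the gripper's body (76 mm by 85 mm) begins 54 mm behind the grasp point. The pads swing forward as they close: fully open they stand 13 mm farther back than shut.
Start: joints at [1.041, 0.477, 0.022, 1.555, -0.011, 1.109, -0.083], TCP at [0.276, -0.616, 0.231] pointing down, gripper open.
Joint ranges: [-2.96, 2.96], [-0.34, 2.1], [-1.41, 1.46], [0.24, 2.44], [-1.37, 4.51], [0.17, 1.92], [-2.96, 2.96]. Speed limits (rad/s): [2.39, 2.39, 3.14, 3.14, 3.14, 3.14, 3.14].

### API

Orientations are given as a unit quaternion [w, x, y, z].
In Python, from station import readout, viewer, bot gives the robot as it stands. The module is installed in compiled form; this text tells all that it offers.
- The arm moves only by the shell command python3 -m handwheel 'ROWS' [FORCE]. ROWS is JSON, a list of rows, each a list of 3 entries, a list of its own where there are three numbers: the shift along the tool's x, y, z in mm, then the turn, a rotation vector about the tool's x, y, z in degrees, then the gripper command: -1 is fully open, 1 is shut, values between are in proportion. In form: [[[x, y, z], [ax, ay, az], grip], ...]. A call has 1 to 20 rows; each row is the pose to reach, as a shift and turn from the pose commanded when the call began, along the tool's axes at that moment; what a row does not reach only later rows make up. A row lasts 1/12 s, in which the tool goes at most 41.7 mm and 7.16 degrees, less where a joint would pass 70% of its speed; a pose out of reach is approached as far as the arm can. A call with a gripper value outside its range is refused whole. The fingers move at their own pace and stop on an object; FORCE is the grip in N (left out, the last holds). Time passes only in rows, so rows that repeat a pose let the fingers close. It gives the time, the measured TCP pose, the force and the opening at its end, in the units of the state.
- readout.get_obs(): the state, without advancing time (a new reading comes with each control period).
- viewer.read_camera(name): name is "side" or "top" or "wrist"; returns a dict with "frame" (384x512x3 uint8, red, green, blue), "fx", "fy", "cx", "cy" (pixels), "rvec" (rotation vector, rad) and "tvec" (3), from world to camera coordinates, as OpenCV has them; the wrist camera has in their place "tool_from_camera" (4x4, takes a point from camera to tool coordinates, whose origin is the TCP and whose axes are the flange's). Camera axes: x right, y down, z forward; pixel columns grow to the right and rows downward; lengths in m; the calibration is good to about 2 mm. A picture is of the moment at which its call begins: read the wrist's pose just before it. There is no depth.
- bot.hand_in(): hands the job in, once; it reports no verdict.
Trained networks look in a picture, given as the dict that the camera call returned (one of the last four; its "shot" number tells which), for a name from the list of things; names that differ only in an ending like _2 or _b are one class to them, and where a whole thing is asked for, a point or a joint stands for the part that bears it (a point fixed in the world has none). Each returns a list of dicts, best first, with "score" (0 to 1); they miss things now and then, are a little off and sometimes report something else, mostly with a low value. They report only what shows in the picture. A call takes as long as a camera call.
- viewer.search_frame(picture, target): "rect" ([centre column, centre row, width, height] in pixels, round what is visible of it).
- viewer.outline_of(picture, target): "mask" (384x512 bool, what is visible of it) and "rect" ([centre column, centre row, width, height] in pixels, round what is visible of it).
The state is a dict: "t": time; "q": joint angles; "joint_vel": joint speeds; "joint_torque": joint torques, N m; "eef_pos": TCP position; "tool_rot": TCP orientation; "contact_force": force on the tool from outside, world axes, zero at the start; "torque": the same for the moment, N m; "gripper_width": opening from 0.0 (shut) to 1.0 (fully open).
Only numpy, scipy, OpenCV 4.12 (cv2) and the standard library are available. Lean on these libraries where they do the work, as an engineer would, in place of code of your own. Each camera call takes 0.05 s, during which the arm holds its last target. There are 200 camera calls.

### The job

Flip up the ring pull that lies in the flush hatch of the sloping desk, lift the hatch by it and swing it open until it stands about square to the desk face, where it stays by itself. Then turn the orange-handled eccentric clamp in the well clockwise until its lobe presses the grey movement carrier firmly against the stop bar at the low end of the well, snugly but without crushing it, and let go. Leave the other things on the bench alone.

Things in the scene. Friction and masses are not known exactly. Their poses are not given: they have to be found in the camera images.
- deck: White sloping desk box, face 300 x 270 mm, tilted 25 deg so that it faces up and towards the robot. Origin: centre of the hatch opening, on the face. x points up the slope (away from the robot), y left across it, z out of the face: the 'desk' axes used below (mm). The opening is 204 (x) by 174 (y); the floor of the well below it is at z = -75.
- hinge_line (a point): Middle of the hatch's hinge line, at desk (0, 85, 0) mm; the line runs along desk x.
- hatch (a joint): Angle of the aluminium hatch (198 x 166 mm, 10 mm thick, 0.45 kg) about its hinge line on its left (desk +y) edge: 0 shut and flush, grows as its right edge rises; end stop 1.75 rad. A friction hinge: stays at any angle; lifting takes up to 1.0 N m.
- ring (a joint): Angle of the steel ring pull relative to the hatch: 0 flat in its recess, 1.57 square to the hatch, end stop 1.75; swings almost freely. Its pivot is parallel to the hinge line, in the hatch 70 mm from that line and 5 mm below the outer face. Lying flat, the ring points away from the hinge (desk -y).
- ring_bar (a point): Middle of the ring's straight outer bar: 9 mm thick, straight for 44 mm, parallel to desk x, 50 mm from the ring's pivot. The D ring is 77 mm wide. Shut, the bar's centre is at desk (0, -35, -5). The recess is 24 mm deep, from desk x -50 to 50 and y -71 to 29: 31 mm free outside the bar, 36 mm free inside the ring, room for a finger each side.
- cam: Eccentric clamp: steel disc, radius 16 mm, 17 high, centre 8 mm off the axis towards 305 deg (own frame, counter-clockwise from x), under an orange handle. Origin on the axis at the well floor, desk (-5, -25, -75). Turns only clockwise from zero (axes along the desk's) to 2.6 rad; starts 0 to 0.5 rad in. Friction holds it where left.
- cam_grip (a point): Middle of the orange bar handle, on the cam's axis, axes as the cam's: 40 mm long (along 133 deg counter-clockwise from x), 12 thick, 22 high (20 to 42 above the well floor). Turning takes 0.15 N m, plus about 0.02 N m per newton of clamping. With the carrier home the lobe bears at about 1.3 rad from zero.
- jaw: Fixed aluminium corner stop on the well floor, 14 mm high: a stop bar 70 mm long at the low end and a 60 mm cheek on its left. Origin: middle of the bar's working face at the floor, desk (-76, -30, -75), axes as the desk's; the carrier lies on its +x side. The cheek's inner face is at y = +35 mm in this frame.
- carrier: Loose grey movement carrier, 50 (x) by 60 (y) mm, 10 high, with a brass ring and white dial to 14.5, 0.15 kg, flat on the well floor between stop bar and cam, axes about the desk's. Origin: centre of its underside. Home, its origin is 25 mm from the bar's face; it may start up to 4 mm short. Delicate: clamp with about 4 to 20 N, never over 45 N.
- casing_ring: Bystander: brass casing ring, 44 mm across, 22 mm high, standing right of the desk box; origin centre of its underside.
- watch_case: Bystander: brass watch case, about 50 x 40 mm, 10 mm high, right of the desk box; origin centre of its underside.
- loupe: Bystander: black eye loupe, 38 mm across, 34 mm high, left of the desk box; origin centre of its underside.
- driver_red: Bystander: red screwdriver, 130 mm long, lying on the bench to the right.
- driver_blue: Bystander: blue screwdriver, 130 mm long, lying on the bench to the left.
- oil_cups: Bystander: black stand with three coloured oil cups, 70 x 30 x 18 mm, on the left; origin centre of its underside.
- dust_cover: Bystander: clear dust cup, 68 mm across, 40 mm high, on the right; origin centre of its underside.

How it is judged:
By the outcome, as a careful person would: the job done as asked, in the order asked, and still so for the second after the job is handed in, with the robot touching nothing.
It also fails if it takes over 70 s, if anything falls off the work surface, if the arm or the gripper's body presses on something with over 40 N, if the wrist force passes 120 N, or if a joint passes its speed limit or range.

## Working session

There is one attempt and no reset: what is moved stays moved. The work goes in short steps, Python scripts to look and compute and a shell command to move; the robot and the scene stay as the last step left them, time stands still between calls to the robot, and variables do not carry over. Pictures are saved under pics/ and viewed, on a budget of 10 in all, crops included, one or two more only if the job needs it, and the job is handed in when it is done.

```bash
mkdir -p pics
cat > h.py <<'E'
import numpy as np, cv2
from scipy.spatial.transform import Rotation as R
from station import readout, viewer, bot
def save(p,n): cv2.imwrite('pics/'+n,p['frame'][:,:,::-1])
def proj(p,X): return cv2.projectPoints(np.float64(X).reshape(-1,1,3),np.float64(p['rvec']),np.float64(p['tvec']),np.array([[p['fx'],0,p['cx']],[0,p['fy'],p['cy']],[0,0,1.]]),None)[0].reshape(-1,2)
E
python3 - <<'E'
from h import *
o=readout.get_obs()
print({k:np.round(v,3) for k,v in o.items()})
fr=[]
for n in ['top','side']:
    p=viewer.read_camera(n); fr.append(p['frame'])
    print(n,p['fx'],p['cx'],p['cy'],np.round(p['rvec'],3),np.round(p['tvec'],3))
    for t in ['deck','hatch','ring','loupe','casing_ring','oil_cups']:
        for d in viewer.search_frame(p,t)[:1]: print(t,d['score'],np.round(d['rect'],1))
a=np.vstack(fr); 
for i,n in enumerate(['top','side']): cv2.imwrite(f'pics/{n}0.png',cv2.resize(fr[i],(800,600),interpolation=cv2.INTER_CUBIC)[:,:,::-1])
E
```

```text
{'t': np.float64(0.0), 'q': array([ 1.041,  0.478,  0.022,  1.556, -0.011,  1.109, -0.083]), 'joint_vel': array([ 0.001,  0.001, -0.   , -0.   , -0.001, -0.001, -0.   ]), 'joint_torque': array([ 1.0000e-03, -5.9645e+01,  1.6080e+00, -2.8119e+01,  1.2000e-02,
        9.0000e-03,  0.0000e+00]), 'eef_pos': array([ 0.276, -0.615,  0.23 ]), 'tool_rot': array([-0.001,  0.978,  0.209, -0.   ]), 'contact_force': array([-0.646,  0.024, -0.433]), 'torque': array([-0.034, -0.015,  0.028]), 'gripper_width': np.float64(1.004)}
top 460.9788986607357 251.91641593059126 190.19956183105722 [ 2.153 -2.116  0.167] [-0.016  0.559  1.24 ]
deck 0.71 [266.6 174.8 108.8 119.4]
hatch 0.77 [264.6 179.2  74.3  80.9]
ring 0.69 [266.3 178.1  27.2  27.9]
oil_cups 0.7 [267.1 173.9 111.7 120.6]
side 359.41181258797485 255.79061928138492 192.0635614560254 [ 0.111 -2.662  1.565] [0.546 0.104 1.157]
deck 0.85 [237.6 187.3 106.5  90.8]
hatch 0.63 [243.6 175.6  58.5  48.6]
ring 0.52 [247.6 175.4  20.8  15.6]
loupe 0.44 [250.8 244.5  10.9  14. ]
oil_cups 0.8 [201.1 322.6  30.9  18.3]
```

View pics/top0.png

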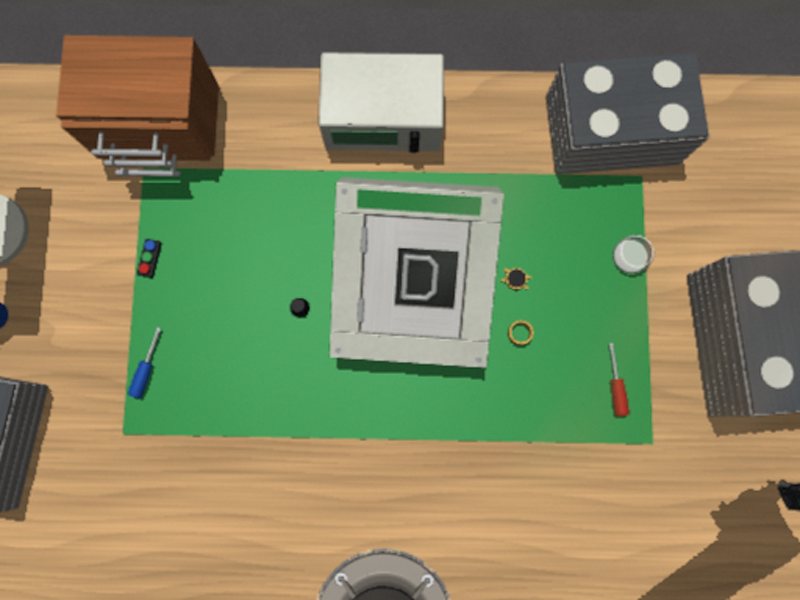

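View pics/side0.png

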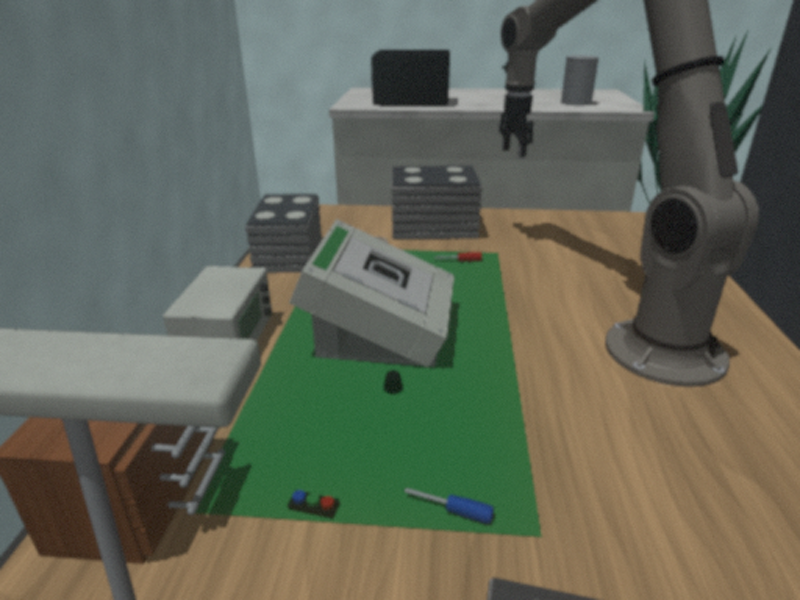

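Top view: desk at about (415,270) of 800x600, hinges on the left, and the D ring in its dark recess at (426,278). The side view agrees. Next I fit the desk pose from the hatch corners.

```bash
cat > fit.py <<'E'
from h import *
from scipy.optimize import least_squares
H=np.array([[99,83.5,0],[99,-81.5,0],[-99,-81.5,0],[-99,83.5,0]])/1e3
D=np.array([[50,29,0],[50,-71,0],[-50,-71,0],[-50,29,0]])/1e3
def Rd(yaw): return R.from_euler('z',yaw)*R.from_euler('y',-25,degrees=True)
def quad(m):
    c=max(cv2.findContours(m.astype(np.uint8),cv2.RETR_EXTERNAL,cv2.CHAIN_APPROX_NONE)[0],key=cv2.contourArea)
    c=cv2.convexHull(c)
    q=cv2.approxPolyN(c,4)[0].reshape(4,2).astype(float) if hasattr(cv2,'approxPolyN') else cv2.boxPoints(cv2.minAreaRect(c))
    return q
if __name__=='__main__':
    from itertools import permutations
    obs=[]
    for n in ['top','side']:
        p=viewer.read_camera(n)
        h=viewer.outline_of(p,'hatch'); r=viewer.outline_of(p,'ring')
        m=h[0]['mask']; m=cv2.morphologyEx(m.astype(np.uint8),cv2.MORPH_CLOSE,np.ones((9,9)))
        g=p['frame'].max(2); x,y,w,hh=h[0]['rect']
        d=np.zeros_like(m); sl=np.s_[int(y-hh/2*.8):int(y+hh/2*.8),int(x-w/2*.8):int(x+w/2*.8)]
        d[sl]=(g[sl]<110); d=cv2.morphologyEx(d,cv2.MORPH_CLOSE,np.ones((7,7)))
        obs.append((p,quad(m),quad(d))); print(n,h[0]['score'],r[0]['rect'] if r else None,obs[-1][1].round(),obs[-1][2].round())
    def match(a,q): # best cyclic assignment
        return min((np.roll(s,k,0) for s in(q,q[::-1]) for k in range(4)),key=lambda s:np.abs(s-a).sum())
    def res(v,o):
        e=[]
        for p,qh,qd in o:
            for M,q in((H,qh),(D,qd)):
                a=proj(p,Rd(v[3]).apply(M)+v[:3]); e.append((match(a,q)-a).ravel())
        return np.concatenate(e)
    for o in (obs[:1],obs[1:],obs):
        s=least_squares(res,[.66,-.04,.15,-.03],args=(o,),loss='soft_l1',x_scale=[.1,.1,.1,.1])
        print(s.x.round(4),s.cost.round(2)); print(res(s.x,o).round(1))
    np.save('pose.npy',s.x)
E
python3 fit.py
```

```text
top 0.76 [268.8, 178.2, 22.8, 26.0] [[299. 142.]
 [295. 218.]
 [227. 211.]
 [232. 137.]] [[289. 161.]
 [289. 197.]
 [252. 194.]
 [255. 158.]]
side 0.77 [253.1, 176.9, 14.1, 14.9] [[276. 176.]
 [270. 200.]
 [213. 174.]
 [224. 151.]] [[263. 172.]
 [260. 185.]
 [231. 171.]
 [236. 159.]]
[ 0.5752 -0.0363  0.1501 -0.0611] 11.11
[-1.2  0.1  0.2  0.2  3.5  1.7 -1.9 -0.5  1.5  0.4 -3.8  0.4 -0.2 -1.2
  1.2 -1.2]
[ 0.5811 -0.0416  0.1387 -0.0458] 2.39
[ 0.3  1.4 -0.1 -0.6  0.2 -0.2 -1.3  0.   0.1 -0.7 -0.5 -0.   0.2  0.5
  0.8 -0. ]
[ 0.5787 -0.0368  0.1408 -0.0514] 15.78
[-1.3  0.2  0.7  0.9  3.3  2.9 -2.6  0.1  1.5  0.8 -3.5  1.2 -0.3 -0.1
  0.8 -0.6 -0.   1.4 -0.7 -0.6 -0.6 -0.4 -1.8 -0.2 -0.3 -0.7 -1.2  0.
 -0.6  0.4  0.2 -0.2]
```

```bash
cat >> h.py <<'E'
B=R.from_matrix(np.array([[1,0,0],[0,-1,0],[0,0,-1.]]))
def desk():
    v=np.load('pose.npy'); return v[:3],R.from_euler('z',v[3])*R.from_euler('y',-25,degrees=True)
def cur():
    o=readout.get_obs(); w,x,y,z=o['tool_rot']; return np.array(o['eef_pos']),R.from_quat([x,y,z,w]),o
def goto(pt,alpha=0,yaw=0):
    "desk mm of TCP, alpha tilt deg towards +y, yaw deg about desk z -> shift mm, rotvec deg in tool axes"
    t,Rd=desk(); P,Rc,o=cur()
    Rt=Rd*R.from_euler('x',-alpha,degrees=True)*R.from_euler('z',yaw,degrees=True)*B
    X=Rd.apply(np.array(pt)/1e3)+t
    print(pt,alpha,yaw,'->',(Rc.inv().apply(X-P)*1e3).round(1).tolist(),np.degrees((Rc.inv()*Rt).as_rotvec()).round(1).tolist())
def where():
    t,Rd=desk(); P,Rc,o=cur()
    d=Rd.inv().apply(P-t)*1e3; r=(Rd.inv()*Rc*B.inv()).as_euler('xyz',degrees=True)
    print('t',round(float(o['t']),2),'desk TCP',d.round(1),'rot xyz',r.round(1),'Fdesk',Rd.inv().apply(o['contact_force']).round(1),'Mdesk',Rd.inv().apply(o['torque']).round(2),'w',round(float(o['gripper_width']),3),'q',np.round(o['q'],2))
E
python3 -c "
from h import *
where();goto([-20,-20,190])"
```

```text
t 1.0 desk TCP [-208.5 -593.8  197. ] rot xyz [12.  22.1 29.5] Fdesk [ 0.2 -0.2  0.6] Mdesk [-0.08 -0.01 -0.06] w 1.0 q [ 1.04  0.48  0.02  1.56 -0.01  1.11 -0.08]
[-20, -20, 190] 0 0 -> [416.2, -431.5, -73.3] [-5.9, 24.5, 26.7]
```

```bash
python3 -m handwheel '[[[416,-431,-73],[-6,24.5,26.7],0.34],[[416,-431,-73],[-6,24.5,26.7],0.34],[[416,-431,-73],[-6,24.5,26.7],0.34],[[416,-431,-73],[-6,24.5,26.7],0.34],[[416,-431,-73],[-6,24.5,26.7],0.34],[[416,-431,-73],[-6,24.5,26.7],0.34],[[416,-431,-73],[-6,24.5,26.7],0.34],[[416,-431,-73],[-6,24.5,26.7],0.34],[[416,-431,-73],[-6,24.5,26.7],0.34],[[416,-431,-73],[-6,24.5,26.7],0.34],[[416,-431,-73],[-6,24.5,26.7],0.34],[[416,-431,-73],[-6,24.5,26.7],0.34],[[416,-431,-73],[-6,24.5,26.7],0.34],[[416,-431,-73],[-6,24.5,26.7],0.34],[[416,-431,-73],[-6,24.5,26.7],0.34],[[416,-431,-73],[-6,24.5,26.7],0.34],[[416,-431,-73],[-6,24.5,26.7],0.34],[[416,-431,-73],[-6,24.5,26.7],0.34],[[416,-431,-73],[-6,24.5,26.7],0.34],[[416,-431,-73],[-6,24.5,26.7],0.34]]' 40
python3 - <<'E'
from h import *
where(); P,Rc,o=cur()
p=viewer.read_camera('wrist'); print(p['fx'],p['fy'],p['cx'],p['cy'],np.array(p['tool_from_camera']).round(3).tolist())
np.savez('w1.npz',f=p['frame'],T=p['tool_from_camera'],K=[p['fx'],p['fy'],p['cx'],p['cy']],P=P,q=Rc.as_quat())
cv2.imwrite('pics/w1.png',cv2.resize(p['frame'],(800,600),interpolation=cv2.INTER_CUBIC)[:,:,::-1])
E
```

```text
t: 2.67
eef_pos: [0.4789, -0.0538, 0.3039]
tool_rot: [0.007, 0.976, -0.027, 0.216]
contact_force: [-0.1, 0.6, -0.1]
gripper_width: 0.333
t 2.67 desk TCP [-20.6 -22.  189.6] rot xyz [-0.1  0.  -0.1] Fdesk [-0.2  0.5 -0.1] Mdesk [ 0.02  0.46 -0.  ] w 0.333 q [ 0.71 -0.12 -0.67  2.17 -0.11  0.64 -1.53]
296.87890906799015 296.87890906799015 254.58948010491994 191.59059319757054 [[0.001, -0.95, -0.312, 0.08], [1.0, 0.001, -0.001, -0.0], [0.002, -0.312, 0.95, -0.141], [0.0, 0.0, 0.0, 1.0]]
```

View pics/w1.png

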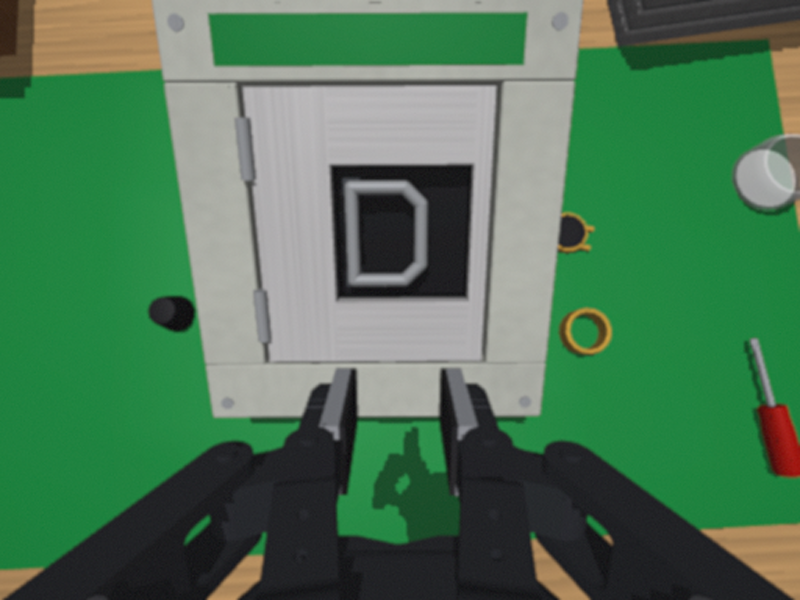

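Wrist view, 800x600 px: hatch corners (243,86), (496,86), (482,360), (270,361). Recess corners (331,165), (473,165), (468,298), (337,299). Bar at (421,232), with the bar on the right. I refit the pose on these.

Run:
```python
from h import *; from fit import H,D,Rd
from scipy.optimize import least_squares
z=np.load('w1.npz'); T=z['T']; fx,fy,cx,cy=z['K']; P=z['P']; Rc=R.from_quat(z['q'])
uv=np.array([[243,86],[496,86],[482,360],[270,361],[331,165],[473,165],[468,298],[337,299],[421,232]])*.64
M=np.vstack([H,D,[[0,-.035,-.003]]])
def pw(v):
    X=Rd(v[3]).apply(M)+v[:3]; t=Rc.inv().apply(X-P); c=(t-T[:3,3])@T[:3,:3]
    return np.c_[fx*c[:,0]/c[:,2]+cx,fy*c[:,1]/c[:,2]+cy]
f=lambda v:(pw(v)-uv).ravel()
v0=np.load('pose.npy'); print(v0); s=least_squares(f,v0,loss='soft_l1',x_scale=.1)
print(s.x.round(4)); print(f(s.x).round(1).reshape(-1,2).tolist())
np.save('pose.npy',s.x); where(); goto([0,-35,30]); goto([0,-35,-19])
```

```text
[ 0.57871028 -0.03683599  0.14084155 -0.05136024]
[ 0.5779 -0.0413  0.1375 -0.0491]
[[0.4, 0.3], [-1.0, -0.3], [-1.9, -0.5], [0.4, -0.6], [-0.5, -0.8], [1.2, -1.2], [0.4, 1.6], [-0.2, 1.3], [0.4, 1.6]]
t 2.72 desk TCP [-18.5 -17.1 192.4] rot xyz [-0.2  0.  -0.2] Fdesk [ 0.4  0.4 -0.4] Mdesk [-0.    0.43 -0.02] w 0.329 q [ 0.71 -0.12 -0.67  2.17 -0.11  0.64 -1.53]
[0, -35, 30] 0 0 -> [18.7, 17.3, 162.4] [0.2, 0.0, -0.2]
[0, -35, -19] 0 0 -> [18.7, 17.1, 211.4] [0.2, 0.0, -0.2]
```

```bash
python3 -m handwheel '[[[19,17,60],[0,0,0],0.34],[[19,17,120],[0,0,0],0.34],[[19,17,160],[0,0,0],0.34],[[19,17,165],[0,0,0],0.34],[[19,17,175],[0,0,0],0.34],[[19,17,182],[0,0,0],0.34],[[19,17,189],[0,0,0],0.34],[[19,17,196],[0,0,0],0.34],[[19,17,203],[0,0,0],0.34],[[19,17,209],[0,0,0],0.34],[[19,17,209],[0,0,0],0.34]]'
python3 - <<'E'
from h import *
where()
p=viewer.read_camera('wrist')
cv2.imwrite('pics/w2.png',cv2.resize(p['frame'],(800,600),interpolation=cv2.INTER_CUBIC)[:,:,::-1])
E
```

```text
t: 3.63
eef_pos: [0.584, -0.0753, 0.1224]
tool_rot: [0.006, 0.976, -0.025, 0.216]
contact_force: [0.4, 0.1, -0.1]
gripper_width: 0.333
t 3.63 desk TCP [  0.7 -33.6 -17. ] rot xyz [-0.2  0.  -0.1] Fdesk [ 0.3  0.2 -0.2] Mdesk [0.   0.45 0.01] w 0.333 q [ 0.4   0.35 -0.45  2.17  0.7   0.27 -2.26]
```

View pics/w2.png

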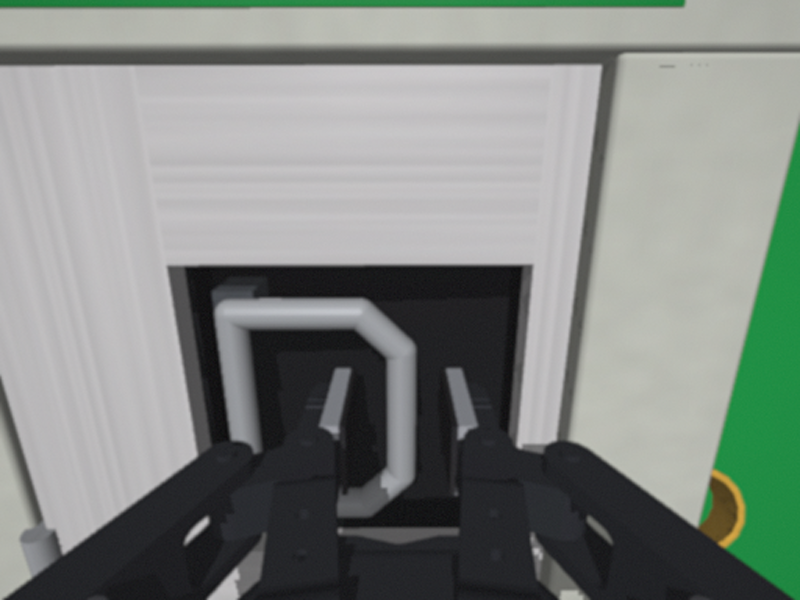

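The bar (400,415) sits between the fingers at (340,430) and (455,430). I close, then flip the ring along its arc.

```bash
python3 -m handwheel '[[[0,0,0],[0,0,0],1],[[0,0,0],[0,0,0],1],[[0,0,0],[0,0,0],1],[[0,0,0],[0,0,0],1],[[0,0,0],[0,0,0],1]]' 40
python3 -c "
from h import *
where()"
python3 -m handwheel '[[[0,-1,-9],[0,0,0],1],[[0,-3,-17],[0,0,0],1],[[0,-7,-25],[0,0,0],1],[[0,-12,-32],[0,0,0],1],[[0,-18,-38],[0,0,0],1],[[0,-25,-43],[0,0,0],1],[[0,-33,-47],[0,0,0],1],[[0,-37,-48],[0,0,0],1],[[0,-41,-49],[0,0,0],1],[[0,-44,-50],[0,0,0],1],[[0,-44,-50],[0,0,0],1]]'
python3 - <<'E'
from h import *
where()
p=viewer.read_camera('wrist')
cv2.imwrite('pics/w3.png',cv2.resize(p['frame'],(800,600),interpolation=cv2.INTER_CUBIC)[:,:,::-1])
E
```

```text
t: 4.1
eef_pos: [0.584, -0.0761, 0.1234]
tool_rot: [0.007, 0.976, -0.026, 0.217]
contact_force: [-2.9, -4.6, 4.6]
gripper_width: 0.085
t 4.1 desk TCP [  1.1 -34.5 -16. ] rot xyz [-0.2 -0.  -0.2] Fdesk [-0.5 -4.7  5.3] Mdesk [-0.82  0.4   0.01] w 0.085 q [ 0.4   0.35 -0.45  2.17  0.7   0.27 -2.26]
t: 5.02
eef_pos: [0.5648, -0.0316, 0.1698]
tool_rot: [0.008, 0.976, -0.026, 0.217]
contact_force: [-14.9, -5.2, 23.5]
gripper_width: 0.088
t 5.02 desk TCP [ 1.3  9.1 35. ] rot xyz [-0.4 -0.1 -0.2] Fdesk [-3.4 -5.9 27.5] Mdesk [-1.53  1.33  0.02] w 0.088 q [ 0.41  0.25 -0.56  2.18  0.59  0.37 -2.25]
```

View pics/w3.png

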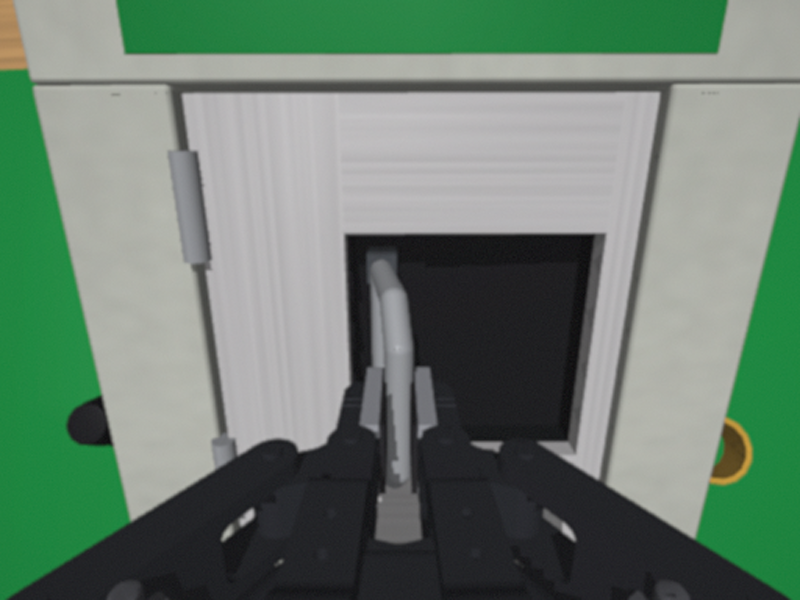

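Ring is up: the gripped bar is at (400,420), its pivot at (380,255), and the hatch is still shut. I compute the lift arc.

```bash
cat >> h.py <<'E'
def arc(phis,th,al,e=11,x=0):
    "rows relative to current pose: hatch angle, ring angle, tilt -> shift, turn"
    t,Rd=desk(); P,Rc,o=cur(); 
    for p,h,a in zip(phis,th,al):
        p,h,A=np.radians([p,h,a]); u=np.array([0,-np.cos(p),np.sin(p)]); w=np.array([0,np.sin(p),np.cos(p)])
        b=np.array([x,85,0])+u*(70+50*np.cos(h))+w*(-5+50*np.sin(h))
        goto((b-e*np.array([0,np.sin(A),np.cos(A)])).round(1),a)
E
python3 - <<'E'
from h import *
n=9; arc(np.linspace(0,40,n),np.linspace(85,78,n),np.linspace(0,25,n),x=1)
E
```

```text
[ 1.  10.6 33.8] 0.0 0 -> [-0.3, -1.6, 1.2] [0.4, -0.0, -0.2]
[ 1.  13.5 40.1] 3.125 0 -> [-0.3, -4.4, -5.1] [-2.7, -0.0, -0.2]
[ 1.  16.8 46.2] 6.25 0 -> [-0.3, -7.7, -11.2] [-5.9, -0.0, -0.2]
[ 1.  20.7 52. ] 9.375 0 -> [-0.3, -11.5, -17.1] [-9.0, -0.0, -0.2]
[ 1.  25.1 57.5] 12.5 0 -> [-0.3, -15.9, -22.6] [-12.1, -0.0, -0.2]
[ 1.  29.9 62.6] 15.625 0 -> [-0.4, -20.7, -27.7] [-15.2, -0.0, -0.2]
[ 1.  35.2 67.3] 18.75 0 -> [-0.4, -25.9, -32.5] [-18.4, -0.0, -0.2]
[ 1.  40.9 71.6] 21.875 0 -> [-0.4, -31.6, -36.8] [-21.5, -0.0, -0.2]
[ 1.  47.  75.3] 25.0 0 -> [-0.4, -37.7, -40.5] [-24.6, -0.0, -0.2]
```

```bash
python3 -m handwheel '[[[0,-2,-2],[0,0,0],1],[[0,-4,-6],[-2.7,0,0],1],[[0,-8,-12],[-6,0,0],1],[[0,-11.5,-18],[-9,0,0],1],[[0,-16,-24],[-12,0,0],1],[[0,-21,-29],[-15,0,0],1],[[0,-26,-34],[-18.5,0,0],1],[[0,-32,-38],[-21.5,0,0],1],[[0,-38,-42],[-24.6,0,0],1],[[0,-38,-42],[-24.6,0,0],1]]' 60
python3 - <<'E'
from h import *
where()
n=11; arc(np.linspace(40,92,n),np.linspace(78,62,n),np.linspace(25,50,n),x=1)
p=viewer.read_camera('wrist')
cv2.imwrite('pics/w4.png',p['frame'][:,:,::-1])
E
```

```text
t: 5.9
eef_pos: [0.5498, 0.0101, 0.2058]
tool_rot: [0.216, 0.952, -0.07, 0.206]
contact_force: [2.7, -3.2, 3.1]
gripper_width: 0.073
t 5.9 desk TCP [ 1.1 50.  74.8] rot xyz [-24.9   0.    0. ] Fdesk [ 3.9 -3.   1.6] Mdesk [-0.42 -0.22  0.01] w 0.073 q [-0.06  0.27 -0.48  2.11  0.96  0.93 -2.89]
[ 1.  47.  75.3] 25.0 0 -> [-0.1, 2.9, 0.8] [-0.1, 0.0, 0.0]
[ 1.  53.2 79. ] 27.5 0 -> [-0.1, -1.2, -5.1] [-2.6, 0.0, 0.0]
[ 1.  59.8 82.1] 30.0 0 -> [-0.1, -5.9, -10.7] [-5.1, 0.0, 0.0]
[ 1.  66.7 84.6] 32.5 0 -> [-0.1, -11.1, -15.9] [-7.6, 0.0, 0.0]
[ 1.  73.9 86.6] 35.0 0 -> [-0.1, -16.8, -20.7] [-10.1, 0.0, 0.0]
[ 1.  81.2 87.9] 37.5 0 -> [-0.1, -22.8, -25.0] [-12.6, 0.0, 0.0]
[ 1.  88.7 88.6] 40.0 0 -> [-0.1, -29.4, -28.8] [-15.1, 0.0, 0.0]
[ 1.  96.3 88.7] 42.5 0 -> [-0.1, -36.2, -32.1] [-17.6, 0.0, 0.0]
[  1.  103.9  88.1] 45.0 0 -> [-0.1, -43.4, -34.7] [-20.1, 0.0, 0.0]
[  1.  111.5  86.9] 47.5 0 -> [-0.1, -50.7, -36.8] [-22.6, 0.0, 0.0]
[  1. 119.  85.] 50.0 0 -> [-0.1, -58.4, -38.3] [-25.1, 0.0, 0.0]
```

View pics/w4.png

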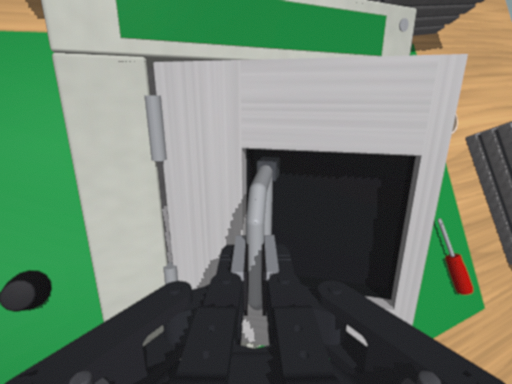

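Hatch is about 40° open, bar still gripped at (258,210). J7 is near its limit, so I keep the tilt lower and let the bar turn in the pads.

Run:
```python
from h import *
n=11; arc(np.linspace(40,92,n),np.linspace(74,55,n),np.linspace(25,18,n),x=1)
```

```text
[ 1.  43.9 76.9] 25.0 0 -> [-0.2, 6.3, 0.7] [-0.2, 0.0, 0.0]
[ 1.  50.5 80.6] 24.3 0 -> [-0.2, 1.8, -5.4] [0.5, 0.0, 0.0]
[ 1.  57.6 83.7] 23.6 0 -> [-0.2, -3.3, -11.2] [1.2, 0.0, 0.0]
[ 1.  64.9 86.3] 22.9 0 -> [-0.2, -8.9, -16.7] [1.9, 0.0, 0.0]
[ 1.  72.6 88.3] 22.2 0 -> [-0.2, -15.0, -21.7] [2.6, 0.0, 0.0]
[ 1.  80.4 89.7] 21.5 0 -> [-0.2, -21.5, -26.2] [3.3, 0.0, 0.0]
[ 1.  88.4 90.5] 20.8 0 -> [-0.2, -28.5, -30.3] [4.0, 0.0, 0.0]
[ 1.  96.5 90.6] 20.1 0 -> [-0.2, -35.8, -33.8] [4.7, 0.0, 0.0]
[  1.  104.7  90. ] 19.4 0 -> [-0.2, -43.5, -36.7] [5.4, 0.0, 0.0]
[  1.  112.9  88.8] 18.7 0 -> [-0.2, -51.4, -39.0] [6.1, 0.0, 0.0]
[  1.  121.   86.9] 18.0 0 -> [-0.2, -59.6, -40.7] [6.8, 0.0, 0.0]
```

```bash
python3 -m handwheel '[[[0,-1,-4],[0.5,0,0],1],[[0,-4,-10],[1,0,0],1],[[0,-9,-16],[2,0,0],1],[[0,-15,-21],[2.6,0,0],1],[[0,-21.5,-26],[3.3,0,0],1],[[0,-28.5,-30],[4,0,0],1]]'
python3 -c "
from h import *
where()
n=6; arc(np.linspace(71,92,n),np.linspace(63,55,n),np.linspace(21,18,n),x=1)"
```

```text
t: 6.45
eef_pos: [0.5447, 0.0435, 0.2201]
tool_rot: [0.183, 0.959, -0.066, 0.208]
contact_force: [5.9, -10.2, -2.2]
gripper_width: 0.073
t 6.45 desk TCP [ 1.1 83.  90.7] rot xyz [-21.1   0.   -0.3] Fdesk [ 4.9 -9.9 -4.7] Mdesk [-1.6  -0.46  0.26] w 0.073 q [-0.06  0.23 -0.51  2.1   0.88  0.92 -2.85]
[ 1.  88.3 90.3] 21.0 0 -> [-0.1, -5.0, -1.5] [0.1, 0.1, -0.3]
[ 1.  94.8 90.4] 20.4 0 -> [-0.1, -11.1, -4.0] [0.7, 0.1, -0.3]
[  1.  101.3  90.2] 19.8 0 -> [-0.2, -17.2, -6.1] [1.3, 0.1, -0.3]
[  1.  107.9  89.5] 19.2 0 -> [-0.2, -23.6, -7.9] [1.9, 0.1, -0.3]
[  1.  114.5  88.4] 18.6 0 -> [-0.2, -30.2, -9.2] [2.5, 0.1, -0.3]
[  1.  121.   86.9] 18.0 0 -> [-0.3, -36.8, -10.1] [3.1, 0.1, -0.3]
```

```bash
python3 -m handwheel '[[[0,-6,-2.5],[0.6,0,0],1],[[0,-12,-4.6],[1.2,0,0],1],[[0,-18.6,-6.4],[1.8,0,0],1],[[0,-25,-7.7],[2.4,0,0],1],[[0,-32,-8.6],[3,0,0],1],[[0,-32,-8.6],[3,0,0],1],[[0,-32,-8.6],[3,0,0],1]]'
python3 - <<'E'
from h import *
where()
p=viewer.read_camera('side'); q=viewer.read_camera('wrist')
a=cv2.resize(p['frame'][110:270,160:330],(425,400)); b=cv2.resize(q['frame'],(375,400))
cv2.imwrite('pics/w5.png',np.hstack([a,b])[:,:,::-1])
E
```

```text
t: 7.03
eef_pos: [0.5477, 0.0774, 0.2175]
tool_rot: [0.158, 0.963, -0.059, 0.21]
contact_force: [-0.4, -7.6, 3.1]
gripper_width: 0.076
t 7.03 desk TCP [  1.2 117.1  87.7] rot xyz [-18.    0.   -0.2] Fdesk [ 1.3 -7.6  2.8] Mdesk [-1.7  -0.05  0.04] w 0.076 q [-0.08  0.24 -0.53  2.08  0.86  0.89 -2.86]
```

View pics/w5.png

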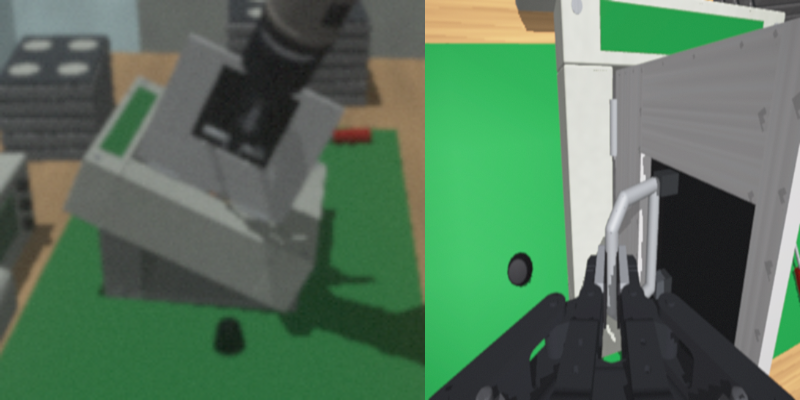

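Side and wrist views: hatch stands roughly square to the desk, ring bar held at (612,270). The linkage calculation gives hatch 89° and ring 56°. I release with a small opening and retract along the tool.

```bash
python3 -m handwheel '[[[0,0,0],[0,0,0],0.58],[[0,0,0],[0,0,0],0.58],[[0,0,0],[0,0,0],0.58],[[0,0,-10],[0,0,0],0.58],[[0,0,-25],[0,0,0],0.58],[[0,0,-50],[0,0,0],0.58],[[0,0,-80],[0,0,0],0.58],[[0,0,-115],[0,0,0],0.58],[[0,0,-135],[0,0,0],0.58],[[0,0,-135],[0,0,0],0.58]]'
python3 -c "
from h import *
where(); goto([-25,-25,205])"
```

```text
t: 7.97
eef_pos: [0.4957, 0.1288, 0.3389]
tool_rot: [0.153, 0.963, -0.056, 0.214]
contact_force: [-0.1, 0.7, 0.1]
gripper_width: 0.211
t 7.97 desk TCP [  3.1 165.8 220.7] rot xyz [-17.4  -0.4   0. ] Fdesk [-0.1  0.7  0.1] Mdesk [ 0.32  0.34 -0.1 ] w 0.211 q [-0.1   0.05 -0.62  1.98  0.63  1.11 -2.69]
[-25, -25, 205] 0 0 -> [-28.4, 177.4, 71.9] [17.4, -0.4, -0.0]
```

```bash
python3 -m handwheel '[[[-10,40,10],[3,0,0],0.2],[[-28,80,25],[8,0,0],0.2],[[-28,120,45],[14,0,0],0.2],[[-28,160,62],[17.4,0,0],0.2],[[-28,177,72],[17.4,0,0],0.2],[[-28,177,72],[17.4,0,0],0.2],[[-28,177,72],[17.4,0,0],0.2]]'
python3 - <<'E'
from h import *
where(); P,Rc,o=cur()
p=viewer.read_camera('wrist')
np.savez('w6.npz',f=p['frame'],T=p['tool_from_camera'],K=[p['fx'],p['fy'],p['cx'],p['cy']],P=P,q=Rc.as_quat())
for t in ['cam','cam_grip','carrier','jaw']:
    for d in viewer.search_frame(p,t)[:1]: print(t,d['score'],np.round(d['rect'],1))
cv2.imwrite('pics/w6.png',cv2.resize(p['frame'],(800,600),interpolation=cv2.INTER_CUBIC)[:,:,::-1])
E
```

```text
t: 8.55
eef_pos: [0.465, -0.0728, 0.3073]
tool_rot: [0.009, 0.976, -0.03, 0.216]
contact_force: [-1.3, 0.8, -1.0]
gripper_width: 0.398
t 8.55 desk TCP [-29.1 -37.  200.9] rot xyz [-0.6  0.1 -0.6] Fdesk [-1.6  0.8 -0.3] Mdesk [ 0.02  0.46 -0.04] w 0.398 q [ 0.11 -0.16 -0.09  2.21  0.02  0.66 -1.63]
cam 0.98 [245.8 136.9  36.3  34. ]
cam_grip 0.61 [245.2 136.5  34.3  32.6]
carrier 0.8 [249.8 167.4  42.4  43.5]
jaw 0.63 [243.8 171.2  54.3  43.5]
```

View pics/w6.png

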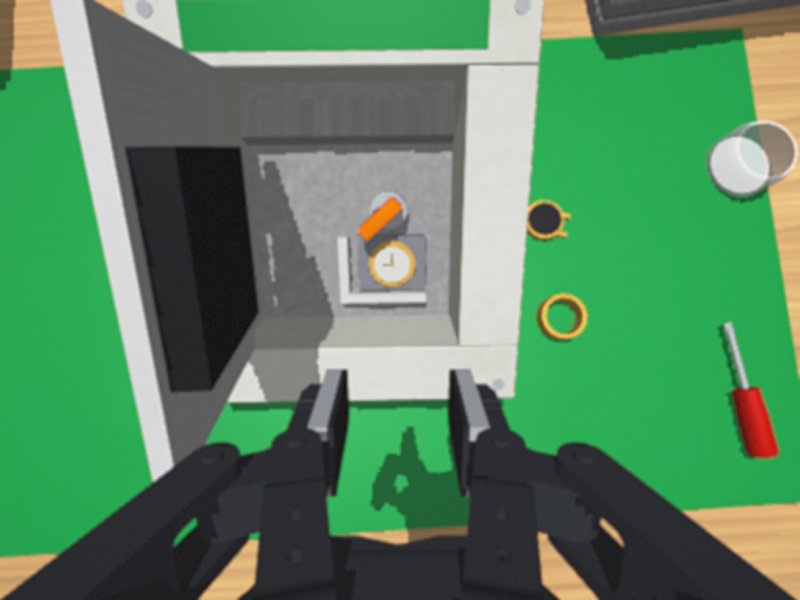

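Well view (800x600): orange handle at (380,218), ends (363,235) and (398,202). The carrier at (392,263) is against the stop bar with a small gap to it and to the cheek. The hatch stands on the left. I measure the handle.

```bash
cat >> h.py <<'E'
def handle(z,zz=-33):
    T=z['T']; fx,fy,cx,cy=z['K']; P=z['P']; Rc=R.from_quat(z['q']); t,Rd=desk()
    hsv=cv2.cvtColor(z['f'],cv2.COLOR_RGB2HSV); m=cv2.inRange(hsv,(5,190,120),(19,255,255))
    n,l,s,c=cv2.connectedComponentsWithStats(m); k=1+np.argmax(s[1:,4]); v,u=np.nonzero(l==k)
    d=np.c_[(u-cx)/fx,(v-cy)/fy,np.ones(len(u))]@T[:3,:3].T
    d=Rd.inv().apply(Rc.apply(d)); o=Rd.inv().apply(Rc.apply(T[:3,3])+P-t)*1e3
    X=(o+d*((zz-o[2])/d[:,2])[:,None])[:,:2]
    r=cv2.minAreaRect(X.astype(np.float32)); w=np.linalg.eigh(np.cov(X.T))[1][:,1]
    print('handle n',s[k,4],'rect',np.round(r[0],1),np.round(r[1],1),'dir',round(float(np.degrees(np.arctan2(w[1],w[0]))%180),1))
E
python3 - <<'E'
from h import *
handle(np.load('w6.npz')); goto([-5,-25,40],0,-47); goto([-5,-25,-53],0,-47)
E
```

```text
handle n 272 rect [ -4.2 -23.9] [11.3 37.7] dir 132.1
[-5, -25, 40] 0 -47 -> [22.2, -3.2, 161.2] [0.3, -0.1, 47.0]
[-5, -25, -53] 0 -47 -> [22.2, -3.7, 254.2] [0.3, -0.1, 47.0]
```

```bash
python3 -m handwheel '[[[22,-3,40],[0,0,7],0.2],[[22,-3,80],[0,0,14],0.2],[[22,-3,120],[0,0,21],0.2],[[22,-3,150],[0,0,28],0.2],[[22,-3,161],[0,0,35],0.2],[[22,-3,161],[0,0,42],0.2],[[22,-3,161],[0,0,47],0.2],[[22,-3,161],[0,0,47],0.2],[[22,-3,161],[0,0,47],0.2],[[22,-3,161],[0,0,47],0.2]]'
python3 - <<'E'
from h import *
where(); P,Rc,o=cur()
p=viewer.read_camera('wrist')
z=dict(f=p['frame'],T=p['tool_from_camera'],K=[p['fx'],p['fy'],p['cx'],p['cy']],P=P,q=Rc.as_quat())
handle(z); where(); goto([-5,-25,0],0,-47);goto([-5,-25,-53],0,-47)
cv2.imwrite('pics/w7.png',p['frame'][:,:,::-1])
E
```

```text
t: 9.63
eef_pos: [0.5551, -0.0662, 0.1721]
tool_rot: [-0.079, 0.886, -0.411, 0.202]
contact_force: [-0.1, -0.3, 0.2]
gripper_width: 0.395
t 9.63 desk TCP [ -4.9 -25.9  40.4] rot xyz [ -0.2  -0.2 -46.9] Fdesk [ 0.  -0.3  0.2] Mdesk [ 0.04  0.44 -0.04] w 0.395 q [ 0.02  0.19 -0.03  2.22  0.12  0.3  -2.56]
handle n 718 rect [ -3.6 -26. ] [10.7 42.6] dir 131.6
t 9.68 desk TCP [ -4.9 -26.3  40.5] rot xyz [ -0.2  -0.2 -46.9] Fdesk [-0.6 -0.5  0.3] Mdesk [0.01 0.47 0.01] w 0.404 q [ 0.02  0.19 -0.03  2.22  0.12  0.3  -2.56]
[-5, -25, 0] 0 -47 -> [-1.2, -0.9, 40.5] [0.2, -0.2, 0.1]
[-5, -25, -53] 0 -47 -> [-1.4, -1.1, 93.5] [0.2, -0.2, 0.1]
```

View pics/w7.png

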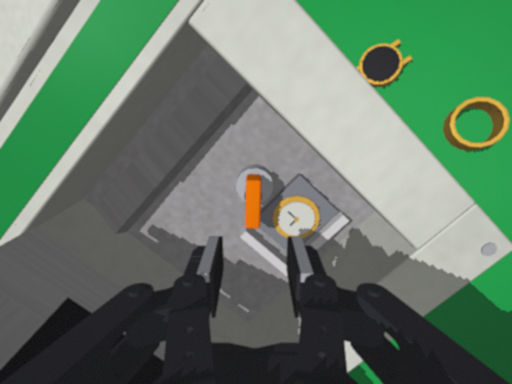

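J7 falls with clockwise turning, so I need the other half-turn of the grasp. I rotate the tool 180° counter-clockwise.

```bash
python3 -m handwheel '[[[0,0,0],[0,0,-7],0.2],[[0,0,0],[0,0,-14],0.2],[[0,0,0],[0,0,-21],0.2],[[0,0,0],[0,0,-28],0.2],[[0,0,0],[0,0,-35],0.2],[[0,0,0],[0,0,-42],0.2],[[0,0,0],[0,0,-49],0.2],[[0,0,0],[0,0,-56],0.2],[[0,0,0],[0,0,-63],0.2],[[0,0,0],[0,0,-70],0.2],[[0,0,0],[0,0,-77],0.2],[[0,0,0],[0,0,-84],0.2],[[0,0,0],[0,0,-90],0.2],[[0,0,0],[0,0,-90],0.2]]'
python3 -m handwheel '[[[0,0,0],[0,0,-7],0.2],[[0,0,0],[0,0,-14],0.2],[[0,0,0],[0,0,-21],0.2],[[0,0,0],[0,0,-28],0.2],[[0,0,0],[0,0,-35],0.2],[[0,0,0],[0,0,-42],0.2],[[0,0,0],[0,0,-49],0.2],[[0,0,0],[0,0,-56],0.2],[[0,0,0],[0,0,-63],0.2],[[0,0,0],[0,0,-70],0.2],[[0,0,0],[0,0,-77],0.2],[[0,0,0],[0,0,-84],0.2],[[0,0,0],[0,0,-90],0.2],[[0,0,0],[0,0,-90],0.2],[[0,0,0],[0,0,-90],0.2]]'
python3 - <<'E'
from h import *
where(); goto([-4.5,-25.5,-25],0,132.5); goto([-4.5,-25.5,-53],0,132.5)
E
```

```text
t: 10.85
eef_pos: [0.555, -0.0673, 0.1722]
tool_rot: [0.087, 0.917, 0.336, 0.198]
contact_force: [-0.1, 0.4, 0.0]
gripper_width: 0.401
t: 12.1
eef_pos: [0.5549, -0.0675, 0.172]
tool_rot: [0.201, 0.415, 0.884, 0.079]
contact_force: [0.1, -0.3, -0.1]
gripper_width: 0.402
t 12.1 desk TCP [ -5.1 -27.2  40.4] rot xyz [  0.2   0.3 132.6] Fdesk [ 0.1 -0.3 -0.1] Mdesk [ 0.01  0.48 -0.03] w 0.402 q [ 0.66  0.27 -0.75  2.18  0.62  0.39  0.13]
[-4.5, -25.5, -25] 0 132.5 -> [1.2, 1.9, 65.4] [-0.2, 0.3, 0.1]
[-4.5, -25.5, -53] 0 132.5 -> [1.3, 2.0, 93.4] [-0.2, 0.3, 0.1]
```

```bash
python3 -m handwheel '[[[1,2,20],[0,0,0],0.2],[[1,2,40],[0,0,0],0.2],[[1,2,55],[0,0,0],0.2],[[1,2,65],[0,0,0],0.2],[[1,2,72],[0,0,0],0.2],[[1,2,79],[0,0,0],0.2],[[1,2,86],[0,0,0],0.2],[[1,2,91],[0,0,0],0.2],[[1,2,91],[0,0,0],0.2],[[1,2,91],[0,0,0],0.2]]'
python3 - <<'E'
from h import *
where()
p=viewer.read_camera('wrist')
cv2.imwrite('pics/w8.png',p['frame'][:,:,::-1])
E
```

```text
t: 12.93
eef_pos: [0.5941, -0.0675, 0.0896]
tool_rot: [0.201, 0.413, 0.885, 0.079]
contact_force: [0.7, -0.4, 0.2]
gripper_width: 0.398
t 12.93 desk TCP [ -4.4 -25.4 -50.7] rot xyz [  0.2   0.2 132.8] Fdesk [ 0.7 -0.3 -0.1] Mdesk [ 0.01  0.42 -0.03] w 0.398 q [ 0.37  0.43 -0.45  2.17  1.    0.25 -0.24]
```

View pics/w8.png

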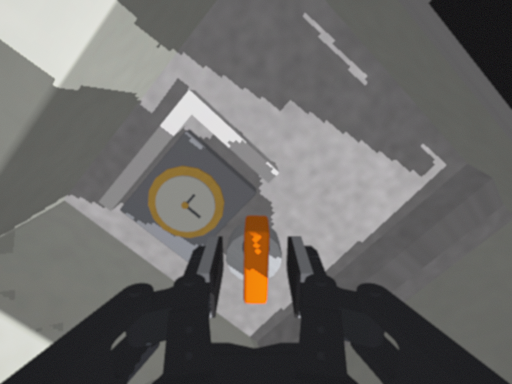

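Handle (256,260) is centred between the fingers. I close, then turn.

```bash
python3 -m handwheel '[[[0,0,0],[0,0,0],1],[[0,0,0],[0,0,0],1],[[0,0,0],[0,0,0],1],[[0,0,0],[0,0,0],1],[[0,0,0],[0,0,0],1]]' 50
python3 -c "
from h import *
where()"
python3 -m handwheel '[[[0,0,0],[0,0,5],1],[[0,0,0],[0,0,10],1],[[0,0,0],[0,0,15],1],[[0,0,0],[0,0,20],1],[[0,0,0],[0,0,25],1],[[0,0,0],[0,0,30],1],[[0,0,0],[0,0,35],1],[[0,0,0],[0,0,40],1],[[0,0,0],[0,0,40],1],[[0,0,0],[0,0,40],1]]'
python3 -c "
from h import *
where()"
```

```text
t: 13.4
eef_pos: [0.5945, -0.0674, 0.0904]
tool_rot: [0.202, 0.413, 0.885, 0.079]
contact_force: [-2.8, 1.3, 6.4]
gripper_width: 0.124
t 13.4 desk TCP [ -3.7 -25.2 -50.2] rot xyz [  0.2   0.3 132.9] Fdesk [0.1 1.2 7. ] Mdesk [ 0.23  0.47 -0.06] w 0.124 q [ 0.38  0.43 -0.45  2.17  1.    0.25 -0.24]
t: 14.23
eef_pos: [0.5939, -0.0676, 0.0902]
tool_rot: [0.163, 0.691, 0.69, 0.143]
contact_force: [-4.1, 1.2, 6.9]
gripper_width: 0.127
t 14.23 desk TCP [ -4.3 -25.5 -50.2] rot xyz [ 0.   0.4 92.8] Fdesk [-0.8  1.   8. ] Mdesk [ 0.18  0.81 -0.14] w 0.127 q [ 0.26  0.41 -0.32  2.18  0.86  0.2  -0.82]
```

```bash
m(){ python3 -c "
from h import *
where()"; }; python3 -m handwheel '[[[0,0,0],[0,0,4],1],[[0,0,0],[0,0,8],1],[[0,0,0],[0,0,12],1],[[0,0,0],[0,0,16],1]]' >/dev/null;m; python3 -m handwheel '[[[0,0,0],[0,0,2],1],[[0,0,0],[0,0,4],1],[[0,0,0],[0,0,6],1]]' >/dev/null;m
python3 -m handwheel '[[[0,0,0],[0,0,2],1],[[0,0,0],[0,0,4],1]]'>/dev/null;m
python3 -m handwheel '[[[0,0,0],[0,0,2],1],[[0,0,0],[0,0,4],1]]'>/dev/null;m
python3 -m handwheel '[[[0,0,0],[0,0,0],1],[[0,0,0],[0,0,0],1],[[0,0,0],[0,0,0],1]]'>/dev/null;m
```

```text
t 14.57 desk TCP [ -4.6 -25.5 -50.2] rot xyz [-0.1  0.4 76.7] Fdesk [-2.1  0.2  8.6] Mdesk [0.28 0.96 0.15] w 0.124 q [ 0.23  0.4  -0.28  2.18  0.81  0.19 -1.06]
t 14.82 desk TCP [ -4.7 -25.5 -50.2] rot xyz [-0.1  0.3 70.8] Fdesk [-1.5  1.8  9.7] Mdesk [0.27 0.99 0.17] w 0.128 q [ 0.22  0.4  -0.27  2.18  0.8   0.19 -1.15]
t 14.98 desk TCP [ -4.8 -25.4 -50.2] rot xyz [-0.1  0.3 66.8] Fdesk [-1.9  0.4  9. ] Mdesk [0.3  1.   0.15] w 0.125 q [ 0.21  0.4  -0.26  2.18  0.79  0.18 -1.21]
t 15.15 desk TCP [ -4.9 -25.4 -50.2] rot xyz [-0.1  0.3 62.8] Fdesk [-1.7  0.6  9.7] Mdesk [0.32 1.06 0.11] w 0.125 q [ 0.21  0.4  -0.25  2.18  0.78  0.18 -1.27]
t 15.4 desk TCP [ -4.8 -25.4 -50.2] rot xyz [-0.1  0.3 62.9] Fdesk [-1.4  0.8  9.9] Mdesk [ 0.32  1.04 -0.05] w 0.124 q [ 0.21  0.4  -0.25  2.18  0.78  0.18 -1.27]
```

```bash
m(){ python3 -c "
from h import *
where()" | cut -c1-140; }; for i in 1; do
python3 -m handwheel '[[[0,0,0],[0,0,1],1],[[0,0,0],[0,0,2],1]]'>/dev/null;m
python3 -m handwheel '[[[0,0,0],[0,0,1],1],[[0,0,0],[0,0,2],1]]'>/dev/null;m
python3 -m handwheel '[[[0,0,0],[0,0,1],1]]'>/dev/null;m
python3 -m handwheel '[[[0,0,0],[0,0,1],1]]'>/dev/null;m
done
```

```text
t 15.57 desk TCP [ -4.8 -25.4 -50.2] rot xyz [-0.2  0.3 60.9] Fdesk [-2.4  0.4  9.4] Mdesk [0.3  1.03 0.32] w 0.127 q [ 0.2   0.4  -0.25  2.
t 15.73 desk TCP [ -4.8 -25.4 -50.2] rot xyz [-0.2  0.3 58.9] Fdesk [-1.7 -0.1  9.6] Mdesk [0.25 0.91 0.55] w 0.123 q [ 0.2   0.4  -0.25  2.
t 15.82 desk TCP [ -4.7 -25.5 -50.2] rot xyz [-0.2  0.3 58. ] Fdesk [-1.7  0.5  9.2] Mdesk [0.18 0.95 0.65] w 0.127 q [ 0.2   0.4  -0.25  2.
t 15.9 desk TCP [ -4.7 -25.4 -50.2] rot xyz [-0.2  0.3 57. ] Fdesk [-1.8 -0.1  9.2] Mdesk [0.19 0.93 0.81] w 0.125 q [ 0.2   0.4  -0.25  2.1
```

I overshot: 0.81 N m is about 33 N, under the 45 N limit but above the 4–20 N band. I back off, then approach again clockwise in half degrees.

```bash
m(){ python3 -c "
from h import *
where()" | cut -c1-130; }
python3 -m handwheel '[[[0,0,0],[0,0,-1],1],[[0,0,0],[0,0,-2],1],[[0,0,0],[0,0,-3],1]]'>/dev/null;m
python3 -m handwheel '[[[0,0,0],[0,0,-1],1],[[0,0,0],[0,0,-2],1]]'>/dev/null;m
python3 -m handwheel '[[[0,0,0],[0,0,0.5],1],[[0,0,0],[0,0,1],1]]'>/dev/null;m
python3 -m handwheel '[[[0,0,0],[0,0,0.5],1]]'>/dev/null;m
```

```text
t 16.15 desk TCP [ -4.8 -25.4 -50.2] rot xyz [-0.2  0.3 60. ] Fdesk [-1.5  0.9  9.3] Mdesk [0.31 1.   0.02] w 0.127 q [ 0.21  0.4 
t 16.32 desk TCP [ -4.9 -25.4 -50.2] rot xyz [-0.1  0.3 61.9] Fdesk [-1.8  1.6  9.3] Mdesk [ 0.39  1.04 -0.16] w 0.126 q [ 0.22  0
t 16.48 desk TCP [ -4.8 -25.4 -50.2] rot xyz [-0.2  0.3 60.9] Fdesk [-2.1  1.3  9.5] Mdesk [0.33 1.02 0.19] w 0.122 q [ 0.22  0.4 
t 16.57 desk TCP [ -4.8 -25.4 -50.2] rot xyz [-0.2  0.3 60.4] Fdesk [-2.2  1.   9.5] Mdesk [0.35 1.04 0.25] w 0.126 q [ 0.22  0.4
```

```bash
m(){ python3 -c "
from h import *
where()" | cut -c1-130; }
python3 -m handwheel '[[[0,0,0],[0,0,0.5],1]]'>/dev/null;m
python3 -m handwheel '[[[0,0,0],[0,0,0.3],1]]'>/dev/null;m
```

```text
t 16.65 desk TCP [ -4.8 -25.4 -50.2] rot xyz [-0.2  0.3 59.9] Fdesk [-1.9  1.3  9.6] Mdesk [0.3  0.95 0.32] w 0.128 q [ 0.22  0.4 
t 16.73 desk TCP [ -4.8 -25.4 -50.2] rot xyz [-0.2  0.3 59.6] Fdesk [-1.9  0.3 10. ] Mdesk [0.28 1.04 0.29] w 0.123 q [ 0.21  0.4
```

```bash
m(){ python3 -c "
from h import *
where()" | cut -c1-130; }
python3 -m handwheel '[[[0,0,0],[0,0,0.5],1]]'>/dev/null;m
python3 -m handwheel '[[[0,0,0],[0,0,0],1]]'>/dev/null;m
```

```text
t 16.82 desk TCP [ -4.8 -25.4 -50.2] rot xyz [-0.2  0.3 59.1] Fdesk [-2.2  0.8  9.3] Mdesk [0.32 1.01 0.39] w 0.126 q [ 0.21  0.4 
t 16.9 desk TCP [ -4.8 -25.4 -50.2] rot xyz [-0.2  0.3 59.1] Fdesk [-1.   0.8  9.6] Mdesk [0.28 0.96 0.35] w 0.126 q [ 0.21  0.4
```

```bash
python3 -m handwheel '[[[0,0,0],[0,0,0],0.2],[[0,0,0],[0,0,0],0.2],[[0,0,0],[0,0,0],0.2],[[0,0,0],[0,0,0],0.2],[[0,0,-8],[0,0,0],0.2],[[0,0,-20],[0,0,0],0.2],[[0,0,-40],[0,0,0],0.2],[[0,0,-70],[0,0,0],0.2],[[0,0,-105],[0,0,0],0.2],[[0,0,-140],[0,0,0],0.2],[[0,0,-175],[0,0,0],0.2],[[0,0,-175],[0,0,0],0.2],[[0,0,-175],[0,0,0],0.2],[[0,0,-175],[0,0,0],0.2]]'
python3 - <<'E'
from h import *
where(); P,Rc,o=cur()
p=viewer.read_camera('wrist')
z=dict(f=p['frame'],T=p['tool_from_camera'],K=[p['fx'],p['fy'],p['cx'],p['cy']],P=P,q=Rc.as_quat()); np.savez('w9.npz',**z)
handle(z)
s=viewer.read_camera('side')
a=cv2.resize(s['frame'][110:270,160:330],(300,400)); b=cv2.resize(p['frame'],(500,400))
cv2.imwrite('pics/w9.png',np.hstack([a,b])[:,:,::-1])
E
```

```text
t: 18.07
eef_pos: [0.5201, -0.0637, 0.248]
tool_rot: [0.114, 0.862, 0.459, 0.184]
contact_force: [0.1, 0.3, -0.4]
gripper_width: 0.403
t 18.07 desk TCP [ -4.7 -25.2 124.1] rot xyz [-0.2  0.4 59. ] Fdesk [-0.1  0.3 -0.4] Mdesk [0.02 0.48 0.03] w 0.403 q [ 0.72  0.06 -0.74  2.17  0.15  0.5  -0.73]
handle n 369 rect [ -3.8 -22.4] [39.5 10.3] dir 59.7
```

View pics/w9.png

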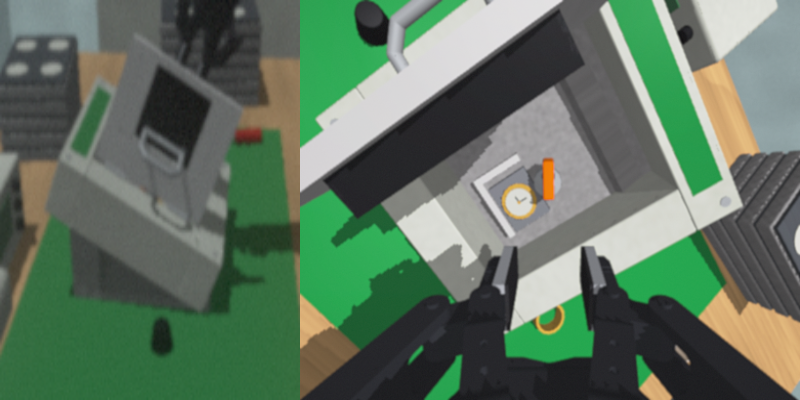

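Hatch stands square with the ring hanging on its outer side. The carrier (518,203) is tight between stop bar and cam lobe, and the handle (548,180) stayed at about 59° after release. Handing in.

```bash
python3 -c "
from h import *
print(bot.hand_in()); where()"
```

```text
the job is handed in; nothing more can be done
None
the job is handed in; nothing more can be done
```

I flipped up the ring, swung the hatch open by it, and turned the clamp clockwise until it held the carrier against the stop bar. I then let go and handed the job in. It took about 18 s of the 70 s allowed, and no verdict was reported.

- **Hatch:** it was at about 89° just before I released the ring, worked out from the tool position. In the last pictures it still stands up by itself, with the ring hanging on its outer side.
- **Clamp:** the turning moment at the end was about 0.35–0.39 N m, which is roughly 10–12 N of clamping. The handle was at about 59–60° after release, so it stayed where I left it (about 1.28 rad from zero).
- **Overshoot:** on the first approach I reached about 0.81 N m, roughly 33 N. That is above the 4–20 N target but under the 45 N limit. I backed off about 5° and tightened again clockwise in small steps.
- **Not measured:** the clamping force is inferred from the wrist moment. The moment at a given angle differed by about 0.1 N m between the two passes, so the force could be a few newtons off. I have no force reading from after release.
- **Bystanders:** I did not touch any of them. The last pictures covered only part of the bench, so I did not recheck all of them.

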